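# Find where the organiser's cover binds, and back it off

### The job

The sliding cover of the drawer organiser binds somewhere along its track. Slide it left over the tins by its blue rib until you feel it go tight, without forcing it, then draw it back about two centimetres from where it started to bind and leave it there, running free. Leave everything else as it lies.

Things in the scene. Friction and masses are not known exactly. Their poses are not given: they have to be found in the camera images.
- organiser: white organiser, 230 (its x) x 400 (its y) x 62 mm high, fixed to the counter. Origin: centre of its underside. Its y runs along the cover's track, to the robot's left. Near lane (x -110 to -33 mm): open, spoon and brush. Far lane (x -27 to 110 mm): tins, and the cover, which runs under a 12 mm wide lip along each side (lip tops 62 mm high)
- cover (a joint): travel (m) of the sliding cover along the organiser's +y: 0 at the right end, grows as it slides left over the tins, could run to 0.20. A flat grey panel 135 (x) x 160 (y) x 5 mm, upper face 57 mm above the counter; cannot lift or tilt; free drag about 1.5 to 2.5 N; stays where left. The tight spot begins somewhere between 0.075 and 0.155: differs each time, hidden, not reported, only felt
- cover_rib (a point): middle of the top edge of the cover's blue rib, by which to push or draw it; 91 mm above the counter. The rib stands mid-cover, straight across the track: 105 mm long (organiser's x), 16 mm thick (its y), 34 mm high. The cover is flat for 72 mm either side of it, so fingers can come down on either face; keep tips 8 mm above the flat. Axes as the organiser's
- cover_edge (a point): middle of the cover's leading (left, +y) edge, 80 mm ahead of the rib's middle, 57 mm high. It is what meets the tight spot: rubber liner bunched up inside the rail. From its onset resistance climbs like a spring, 1.2 N per mm on top of the free drag, and pushes the cover back when let go. 5 to 10 N is plainly tight, under 3 N is not yet; over 20 N tears the liner
- spoon: loose stainless tea spoon, 140 mm long, in the near lane, origin under its middle; leave alone
- brush: loose red silicone brush with a wooden handle, 170 mm long, in the near lane, origin under its middle; leave alone
- jar: loose clear glass jar, open, 76 mm across and 115 mm high, standing on the counter left of the organiser, origin at the centre of its underside; leave alone
- jar_cap: loose steel twist cap of the jar, 72 mm across, 14 mm high, flat on the counter near the jar, origin at the centre of its underside; leave alone
- tin0: one of eight loose round tins (56 mm across, 24 mm high, lying flat, origin at the centre of its underside) in the far lane of the organiser; it has nothing to do but stay
- tin1: one of eight loose round tins (56 mm across, 24 mm high, lying flat, origin at the centre of its underside) in the far lane of the organiser; it has nothing to do but stay
- tin2: one of eight loose round tins (56 mm across, 24 mm high, lying flat, origin at the centre of its underside) in the far lane of the organiser; it has nothing to do but stay
- tin3: one of eight loose round tins (56 mm across, 24 mm high, lying flat, origin at the centre of its underside) in the far lane of the organiser; it has nothing to do but stay
- tin4: one of eight loose round tins (56 mm across, 24 mm high, lying flat, origin at the centre of its underside) in the far lane of the organiser; it has nothing to do but stay
- tin5: one of eight loose round tins (56 mm across, 24 mm high, lying flat, origin at the centre of its underside) in the far lane of the organiser; it has nothing to do but stay
- tin6: one of eight loose round tins (56 mm across, 24 mm high, lying flat, origin at the centre of its underside) in the far lane of the organiser; it has nothing to do but stay
- tin7: one of eight loose round tins (56 mm across, 24 mm high, lying flat, origin at the centre of its underside) in the far lane of the organiser; it has nothing to do but stay

How it is judged:
By the outcome, as a careful person would: the job done as asked, in the order asked, and still so for the second after the job is handed in, with the robot touching nothing.
It also fails if it takes over 58 s, if anything falls off the work surface, if the arm or the gripper's body presses on something with over 40 N, if the wrist force passes 120 N, or if a joint passes its speed limit or range.

### The arm

A 6-joint arm with a two-finger parallel gripper is mounted at the origin on the work surface. World frame = base frame: x ahead of the robot, y to its left, z up, the work surface at z = 0. Lengths are in mm, angles in rad, forces in N, time in s.
With the tool pointing down it reaches from about 300 to 875 mm from the base axis. Payload 4.2 kg.
Tool frame: the origin (TCP) lies between the finger pads; the fingertips stand 14 mm ahead of it and the grasp point (between the pads) lies 5 mm behind it (tip_reach is the distance from the TCP to the fingertips, in mm); z points along the fingers, y is the direction in which the jaws open and shut (so a half turn about z gives the same grasp; the last joint's range is limited). The gripper opens to 85 mm and grips with 20 to 120 N. Pads are 22 mm wide; open, the fingers measure 114 mm over their backs; the gripper's body (76 mm by 85 mm) begins 54 mm behind the grasp point. The pads swing forward as they close: fully open they stand 13 mm farther back than shut.
Start: joints at [1.257, 0.32, 1.565, -0, 1.257, -0.02], TCP at [166.516, 550.375, 245.338] pointing down, gripper open.
Joint ranges: [-3.11, 3.11], [-0.84, 2.01], [0.21, 2.61], [-1.34, 4.49], [0.05, 2.63], [-2.56, 2.56]. Speed limits (rad/s): [2.57, 2.57, 3.14, 3.14, 3.14, 3.14].

### API

Orientations are given as [roll, pitch, yaw] about the fixed x, y, z axes, in that order (R = Rz(yaw) Ry(pitch) Rx(roll)).
In Python, from plant import move_ptp, movel, move_j, let_go, gripper_close, wait, solve_ik, camera, MotionError, close_job, read_time, read_joints, read_joint_velocities, read_joint_torque, read_tool_pos, read_orientation, read_ft_force, read_wrist_torque, read_grip_width, tip_reach gives the robot as it stands. Calls block until the motion is done:
- move_ptp(position, orientation): joint-space move of the TCP to a pose.
- movel(position, ori=None, max_speed=150): straight line of the TCP; ori=None keeps the orientation; max_speed is the mean speed in mm/s.
- move_j(angles): joint-space move.
- let_go() and gripper_close(): open the fingers fully, or close them until they stop; the grip force is fixed at half the most.
- wait(seconds).
- solve_ik(position, orientation): joint angles nearest the present ones, or None.
- camera(name): name is "scene" or "top" or "wrist"; returns a dict with "image" (384x512x3 uint8, red, green, blue), "depth" (384x512 float32, mm along the optical axis (not along the pixel's ray), 0 where there is no reading), "mtx" (3x3 intrinsics, pixels), "cam_to_world" (4x4, takes a point from camera to world coordinates). Camera axes: x right, y down, z forward; pixel columns grow to the right and rows downward; lengths in mm; the calibration is good to about 2 mm. A picture is of the moment at which its call begins.
A pose or a line that the arm cannot do raises MotionError and nothing moves.
- close_job(): hands the job in, once; it reports no verdict.
Readings, each from a call of its own:
- read_time(): time.
- read_joints(): joint angles.
- read_joint_velocities(): joint speeds.
- read_joint_torque(): joint torques, N m.
- read_tool_pos(): TCP position.
- read_orientation(): TCP orientation.
- read_ft_force(): force on the tool from outside, world axes, zero at the start.
- read_wrist_torque(): the same for the moment, N m.
- read_grip_width(): finger opening in mm.
Only numpy, scipy, OpenCV 4.12 (cv2) and the standard library are available. Lean on these libraries where they do the work, as an engineer would, in place of code of your own. Each camera call takes 0.05 s, during which the arm holds its last target.

## Working session

There is one attempt and no reset: what is moved stays moved. The work goes in short steps, each a Python script; the robot and the scene stay as the last script left them, time stands still between calls to the robot, and variables do not carry over. Pictures are saved under pics/ and viewed, and the job is handed in when it is done.

```bash
mkdir -p pics; ls
python3 - <<'E'
from plant import *
import cv2,numpy as np
for n in("scene","top"):
    c=camera(n);cv2.imwrite(f"pics/{n}0.png",c["image"][:,:,::-1]);np.savez(f"pics/{n}0.npz",**c)
    print(n,c["mtx"].round(1).tolist(),c["cam_to_world"].round(3).tolist())
print(read_time(),read_tool_pos(),read_orientation(),read_ft_force(),read_grip_width(),tip_reach() if callable(tip_reach) else tip_reach)
E
```

```text
pics
scene [[352.7, 0.0, 255.3], [0.0, 352.7, 188.5], [0.0, 0.0, 1.0]] [[-0.52, 0.528, -0.671, 1062.974], [0.854, 0.325, -0.406, 452.187], [0.003, -0.784, -0.62, 588.085], [0.0, 0.0, 0.0, 1.0]]
top [[390.4, 0.0, 252.5], [0.0, 390.4, 190.1], [0.0, 0.0, 1.0]] [[0.029, -0.987, 0.159, 383.543], [-1.0, -0.029, -0.001, 146.145], [0.006, -0.159, -0.987, 968.033], [0.0, 0.0, 0.0, 1.0]]
0.1 [166.38553026 549.99491353 244.56680284] [-3.14003264e+00 -3.22567402e-05  2.84781362e+00] [ 0.19514676  0.09028653 -0.26895397] 85.11346264946712 14.0
```

View pics/scene0.png

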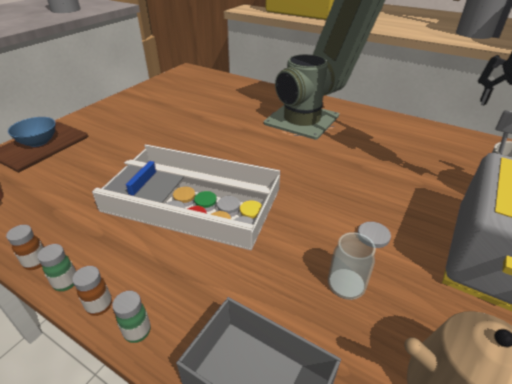

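View pics/top0.png

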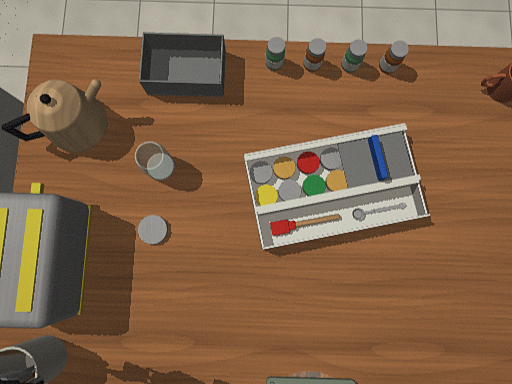

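The top view shows the organiser at about (337,187), with the rib at (379,158), the cover right of the tins and the spoon and brush in the near lane. The jar (154,160) and its cap (152,230) are well to the left. Next I measure the rib and the axes.

```bash
cat > h.py <<'E'
import numpy as np,cv2
def ray(c,uv,z):
    uv=np.atleast_2d(uv).astype(float);K=c["mtx"];T=c["cam_to_world"]
    d=np.c_[(uv-[K[0,2],K[1,2]])/[K[0,0],K[1,1]],np.ones(len(uv))]@T[:3,:3].T
    s=(z-T[2,3])/d[:,2];return T[:3,3]+d*s[:,None]
def cloud(c):
    v,u=np.mgrid[:384,:512];K=c["mtx"];T=c["cam_to_world"];D=c["depth"]
    p=np.stack([(u-K[0,2])/K[0,0]*D,(v-K[1,2])/K[1,1]*D,D],-1)
    return p@T[:3,:3].T+T[:3,3]
def blue(c):
    h=cv2.cvtColor(c["image"],cv2.COLOR_RGB2HSV);return cv2.inRange(h,(105,150,60),(130,255,255))>0
def rib(c,box=None):
    m=blue(c)
    if box: 
        k=np.zeros_like(m);k[box[1]:box[3],box[0]:box[2]]=1;m&=k>0
    n,l,s,_=cv2.connectedComponentsWithStats(m.astype(np.uint8));i=1+np.argmax(s[1:,4]);m=l==i
    return m
E
python3 - <<'E'
from h import *
for n,box in(("top",(340,120,410,200)),("scene",(110,150,170,210))):
    c=dict(np.load(f"pics/{n}0.npz"));P=cloud(c);m=rib(c,box)
    p=P[m];t=p[p[:,2]>86];print(n,m.sum(),"z pct",np.percentile(p[:,2],[5,50,95]).round(1),len(t))
    v,u=np.nonzero(m&(P[:,:,2]>86))
    for q in(t[:,:2],ray(c,np.c_[u,v],91)[:,:2]):
        r=cv2.minAreaRect(q.astype(np.float32));b=cv2.boxPoints(r)
        print(r,q.mean(0).round(1)); 
    v,u=np.nonzero(m);print('all',cv2.minAreaRect(ray(c,np.c_[u,v],91)[:,:2].astype(np.float32)))
    # organiser rim
    r=(abs(P[:,:,2]-62)<3.0)&(P[:,:,0]>300)&(P[:,:,0]<720)&(abs(P[:,:,1])<400)
    im=c["image"].astype(int);w=(im.min(2)>150)&(im.max(2)-im.min(2)<25)&(P[:,:,2]>45)&(P[:,:,2]<75)&(P[:,:,0]>300)&(P[:,:,0]<720)
    k,l,s,_=cv2.connectedComponentsWithStats(w.astype(np.uint8));i=1+np.argmax(s[1:,4]);w=l==i
    v,u=np.nonzero(w);q=ray(c,np.c_[u,v],62)[:,:2].astype(np.float32);print('org',cv2.minAreaRect(q),w.sum(),np.percentile(P[w][:,2],[10,50,90]),cv2.boxPoints(cv2.minAreaRect(q)).round(1).tolist())
E
```

```text
top 460 z pct [66.7 89.6 93.3] 311
((494.15740966796875, -26.65020751953125), (89.40575408935547, 400.4768371582031), 45.209861755371094) [ 608.6 -139.1]
((613.1878662109375, -144.44308471679688), (103.08220672607422, 17.952091217041016), 13.995829582214355) [ 612.8 -144.6]
all ((611.6453247070312, -140.8629150390625), (104.59819030761719, 24.553760528564453), 12.679098129272461)
org ((549.3411254882812, -49.9678955078125), (228.38719177246094, 399.30023193359375), 12.90039348602295) 2729 [58.69748399 61.81156193 64.00763611] [[393.5, 119.0999984741211], [482.6000061035156, -270.1000061035156], [705.2000122070312, -219.10000610351562], [616.0999755859375, 170.10000610351562]]
scene 413 z pct [65.5 83.5 91.9] 182
((840.399658203125, 129.20501708984375), (781.616455078125, 67.09783935546875), 50.52189254760742) [ 626.9 -132.7]
((619.9220581054688, -138.1811981201172), (103.19345092773438, 17.888965606689453), 13.52049732208252) [ 622.8 -138.1]
all ((628.5759887695312, -126.55264282226562), (125.47388458251953, 36.509178161621094), 13.569772720336914)
org ((562.9200439453125, -41.489471435546875), (211.7962188720703, 402.7591247558594), 12.47152328491211) 1831 [57.43413811 61.70245758 63.03507487] [[416.0, 132.3000030517578], [503.0, -261.0], [709.7999877929688, -215.1999969482422], [622.7999877929688, 178.0]]
```

Run:
```python
from plant import *
from h import *
yaw=0.2252; print(solve_ik([613,-144.5,170],[np.pi,0,yaw]),solve_ik([613,-144.5,170],[np.pi,0,yaw-np.pi]))
move_ptp([613,-144.5,190],[np.pi,0,yaw])
print(read_time(),read_tool_pos(),read_orientation(),read_ft_force(),read_joints())
for n in("wrist","top"):
    c=camera(n);cv2.imwrite(f"pics/{n}1.png",c["image"][:,:,::-1]);np.savez(f"pics/{n}1.npz",**c)
    if n=="wrist":
        m=blue(c);k,l,s,_=cv2.connectedComponentsWithStats(m.astype(np.uint8));i=1+np.argmax(s[1:,4]);v,u=np.nonzero(l==i)
        P=cloud(c)[l==i];print(s[i],np.percentile(P[:,2],[5,50,95]));print(cv2.minAreaRect(ray(c,np.c_[u,v],91)[:,:2].astype(np.float32)))
        t=P[P[:,2]>87];print(cv2.minAreaRect(t[:,:2].astype(np.float32)),t.mean(0))
```

```text
[-2.49760547e-01  4.57300473e-01  1.54417466e+00 -4.44089210e-16
  1.14011752e+00  1.09583578e+00] [-0.24976055  0.45730047  1.54417466  0.          1.14011752 -2.04575687]
3.0083 [ 613.16666837 -143.63703188  190.12444457] [-3.14141746e+00 -2.35588193e-04  2.26424033e-01] [-0.07641512  0.63042354 -0.47893222] [-2.48494458e-01  4.41800976e-01  1.51635545e+00  2.84631792e-04
  1.18330684e+00  1.09577028e+00]
[ 249  122   21  133 2655] [89.47871989 91.24137961 92.3845345 ]
((618.8687133789062, -144.64190673828125), (104.08460235595703, 15.299960136413574), 12.573960304260254)
((629.2586669921875, -142.3016357421875), (126.43799591064453, 15.36453628540039), 12.570305824279785) [ 622.02903364 -143.70884894   91.95356978]
```

View pics/wrist1.png

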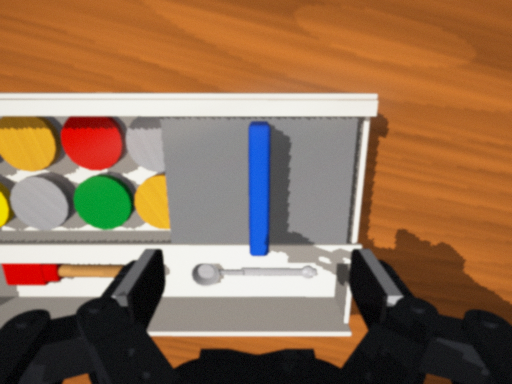

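The wrist view shows the rib at (259,188), 104 x 15 mm, lying between the open fingers with clear cover on both sides. This agrees with the top view to about 1.5 mm along the track. I'll descend and grip it.

Run:
```python
from plant import *
from h import *
yaw=0.222; o=[np.pi,0,yaw]; Y=np.array([-np.sin(yaw),np.cos(yaw),0])
p=np.array([617,-144.8,0.])
movel([*p[:2],110],o,120); print(read_ft_force())
movel([*p[:2],81],o,60)
f=np.mean([read_ft_force() for _ in range(5)],0);print(read_time(),read_tool_pos(),f,f@Y)
gripper_close()
wait(.2);f=np.mean([read_ft_force() for _ in range(5)],0);print(read_time(),read_tool_pos(),f,f@Y,read_grip_width())
c=camera("wrist");cv2.imwrite("pics/wrist2.png",c["image"][:,:,::-1])
```

```text
[ 0.19330236 -0.06959903  0.41049195]
4.5583 [ 617.0245097  -144.78379243   80.76491108] [-0.54850187 -0.21145271 -0.15652103] -0.08549377765955614
5.4 [ 617.01703737 -144.8267954    81.30595621] [-1.44633337  0.6856802   3.08077122] 0.9873080489493077 14.8105901000333
```

View pics/wrist2.png

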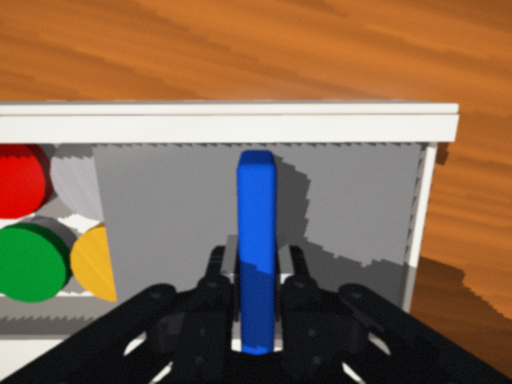

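```bash
cat > s.py <<'E'
from plant import *
from h import *
import json
yaw=0.222; o=[np.pi,0,yaw]; Y=np.array([-np.sin(yaw),np.cos(yaw),0]);X=np.array([np.cos(yaw),np.sin(yaw),0])
p0=np.array([617,-144.8,81.])
def rd():
    f=[];
    for _ in range(6): f.append(read_ft_force()); wait(.01)
    f=np.mean(f,0);q=np.array(read_tool_pos())-p0
    return q@Y,-(f@Y),f@X,f[2]
def go(s,v=40):
    movel(list(p0+s*Y),None,v); r=rd(); print(f"{s:.1f} t={read_time():.2f} s={r[0]:.2f} F={r[1]:.2f} lat={r[2]:.2f} z={r[3]:.2f}",flush=True); return r
E
python3 - <<'E'
from s import *
L=[go(3,20)];s=3
for s in (20,40,50,55,60,64,68,72):
    r=go(s);L.append(r)
    if r[1]>5: break
json.dump(L,open("L.json","w"));print(read_grip_width())
E
```

```text
3.0 t=5.80 s=2.96 F=0.34 lat=-1.57 z=5.50
20.0 t=6.42 s=20.50 F=-1.24 lat=-1.65 z=5.86
40.0 t=7.12 s=40.49 F=-0.84 lat=-1.65 z=6.16
50.0 t=7.58 s=50.62 F=-1.29 lat=-1.81 z=5.95
55.0 t=7.90 s=55.50 F=-0.83 lat=-2.01 z=6.24
60.0 t=8.22 s=60.47 F=-0.72 lat=-2.07 z=6.17
64.0 t=8.53 s=64.43 F=-1.08 lat=-2.13 z=5.83
68.0 t=8.82 s=68.41 F=-0.48 lat=-2.32 z=5.89
72.0 t=9.12 s=72.42 F=-0.79 lat=-2.28 z=6.12
14.63594309949723
```

Run:
```python
from s import *
L=json.load(open("L.json"));s=72
while s<165:
    s+=2; r=go(s,10);L.append(r)
    if r[1]>3.5: break
json.dump(L,open("L.json","w"));print(read_grip_width())
```

```text
74.0 t=9.53 s=74.00 F=0.52 lat=-2.54 z=5.73
76.0 t=9.93 s=75.96 F=0.76 lat=-2.59 z=5.94
78.0 t=10.32 s=77.97 F=1.00 lat=-2.25 z=6.17
80.0 t=10.72 s=79.96 F=0.55 lat=-1.95 z=5.95
82.0 t=11.12 s=81.96 F=0.54 lat=-2.77 z=5.88
84.0 t=11.53 s=83.94 F=0.56 lat=-2.35 z=5.75
86.0 t=11.93 s=85.94 F=0.86 lat=-2.46 z=6.12
88.0 t=12.32 s=87.96 F=0.98 lat=-2.27 z=5.80
90.0 t=12.72 s=90.00 F=1.06 lat=-2.41 z=6.51
92.0 t=13.12 s=91.99 F=1.08 lat=-2.44 z=6.00
94.0 t=13.53 s=93.96 F=0.78 lat=-2.54 z=5.94
96.0 t=13.93 s=95.54 F=1.90 lat=-2.53 z=6.12
98.0 t=14.32 s=97.02 F=4.19 lat=-2.81 z=5.64
14.753060753996621
```

Run:
```python
from s import *
L=json.load(open("L.json"));s=98
while s<108:
    s+=1; r=go(s,6);L.append(r)
    if r[1]>8: break
json.dump(L,open("L.json","w"));print(read_grip_width())
a=np.array(L);b=a[a[:,1]>3];k=np.polyfit(b[:,0],b[:,1],1);base=a[9:20,1].mean();print(k,base,"onset",(base-k[1])/k[0],"k1.2:",np.mean(b[:,0]-(b[:,1]-base)/1.2), "if base 2:",np.mean(b[:,0]-(b[:,1]-2)/1.2))
```

```text
99.0 t=14.69 s=97.67 F=5.01 lat=-2.66 z=5.29
100.0 t=15.06 s=98.42 F=6.28 lat=-2.63 z=5.38
101.0 t=15.43 s=99.15 F=6.89 lat=-3.18 z=5.34
102.0 t=15.79 s=99.90 F=8.05 lat=-2.97 z=5.16
14.653372526708612
[   1.32976526 -124.80779645] 0.7895665018641459 onset 94.45077796086917 k1.2: 94.02032279247416 if base 2: 95.02901737425404
```

Run:
```python
from s import *
for s in (92,82,76.5,74.7): r=go(s,15)
let_go(); wait(.2); r=rd();print("open",r,read_grip_width())
movel([*(p0+74.7*Y)[:2],120],None,60)
movel([*(p0+74.7*Y)[:2],190],None,120)
c=camera("wrist");cv2.imwrite("pics/wrist3.png",c["image"][:,:,::-1])
m=blue(c);k,l,st,_=cv2.connectedComponentsWithStats(m.astype(np.uint8));i=1+np.argmax(st[1:,4]);v,u=np.nonzero(l==i)
R=cv2.minAreaRect(ray(c,np.c_[u,v],91)[:,:2].astype(np.float32));print(R,"s=",(np.array(R[0])-[618.87,-144.64])@Y[:2],read_time())
move_ptp([480,150,300],o)
c=camera("top");cv2.imwrite("pics/top3.png",c["image"][:,:,::-1]);np.savez("pics/top3.npz",**c);print(read_time(),read_ft_force())
c0=dict(np.load("pics/top0.npz"));
for cc in (c0,c):
    v,u=np.nonzero(rib(cc,(290,120,410,200)));print(cv2.minAreaRect(ray(cc,np.c_[u,v],91)[:,:2].astype(np.float32)))
```

```text
92.0 t=16.66 s=92.32 F=-0.35 lat=-2.08 z=6.46
82.0 t=17.52 s=82.40 F=-0.62 lat=-2.54 z=6.41
76.5 t=18.09 s=76.82 F=-0.55 lat=-2.55 z=6.42
74.7 t=18.41 s=75.04 F=-0.49 lat=-2.03 z=6.20
open (np.float64(74.68193874795604), np.float64(0.07556706052967543), np.float64(0.11453275818656011), np.float64(0.2991223846167668)) 85.3482376191066
((602.2940673828125, -71.7705078125), (104.54319763183594, 15.406364440917969), 12.956892013549805) s= 74.73090988281702 20.925
22.0417 [ 0.34939667 -0.31842633  0.84093678]
((611.6453247070312, -140.8629150390625), (104.59819030761719, 24.553760528564453), 12.679098129272461)
((595.3350219726562, -69.26286315917969), (104.21208953857422, 22.525867462158203), 13.171350479125977)
```

View pics/wrist3.png

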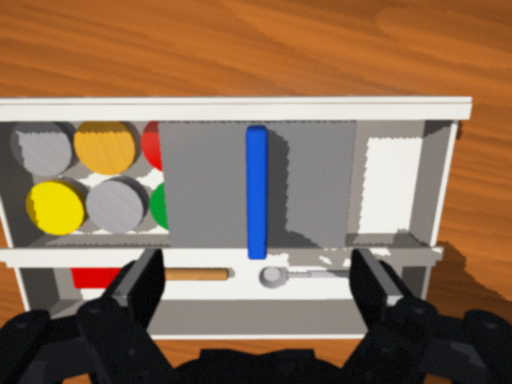

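View pics/top3.png

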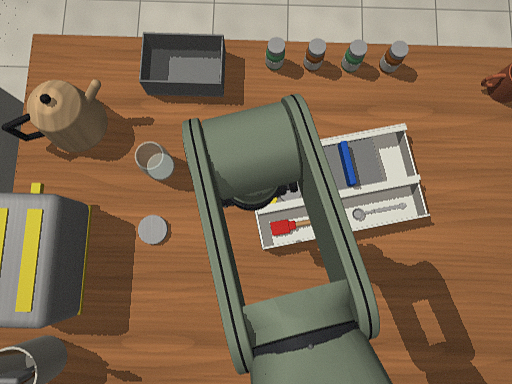

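The wrist view shows the rib at (257,190), with the cover 74.7 mm left of its start and the tins undisturbed. The top view shows the jar, cap, spoon and brush where they were. Nothing touches the cover, so I'm handing in.

```bash
python3 -c "
from plant import *
print(close_job(),read_time())"
```

```text
the job is handed in; nothing more can be done
the job is handed in; nothing more can be done
```

The cover is drawn back about 20 mm from where it started to bind, running free, and the job is handed in. The last clock reading before handing in was 22 s.

- **Finding the tight spot:** I gripped the blue rib and slid the cover left in small steps. Resistance began to climb about 94.7 mm from its starting position, at roughly 1.3 N/mm. I stopped at 8 N, well under the 20 N that tears the liner.
- **Final position:** I drew the cover back to 74.7 mm, released it and lifted clear. The wrist camera put the rib at 74.7 mm after release, matching the arm's position.
- **Everything else:** The last pictures show the jar, cap, spoon, brush and the visible tins where they were. The tins under the cover or hidden behind the arm could not be checked. The force reading was near zero with the arm clear.

**Uncertain:**
- **Onset:** it is good to about 1 mm either way. Readings taken at rest showed less than the full 1.5–2.5 N of free drag, and different fits gave 94.0 to 95.0 mm.
- **Camera agreement:** the first scene-camera measurement of the rib disagreed with the top view by about 9 mm, so I used the top and wrist views. The coarse top-view check gave 73 mm of rib movement, not 74.7; its outline included the rib's side face.

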